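# Load a slide carrier on the stainer's gravity rail

### The job

Hang the slide carrier by its roller head on the upper half of the slide stainer's sloping loading rail, easing it down until both rollers bear on the rail while you still hold it, then let go so that it rolls down by itself to the spring catch. Once it has come to rest there, push it gently on past the catch until it is fully home against the rubber stop, and leave it hanging there. Do not slam or force the carrier on the rail, tip it over, or disturb the other things on the bench.

Things in the scene. Friction and masses are not known exactly. Their poses are not given: they have to be found in the camera images.
- carrier_grip (a point): Centre of the grey grip tab on top of the slide carrier: loose, 0.3 to 0.5 kg, standing on the bench at first. Tab 12 mm thick along x, 26 mm long along y, 43 mm high in z. Carrier axes: z up, y lengthwise (-y must point down the slope when hung), x across. The steel roller head under the tab starts 21.5 mm below this point, the underside of the slide basket is 154.5 mm below it.
- carrier_hook (a point): Where the rollers meet the rail, midway between them, 44.5 mm below carrier_grip; rollers 30 mm to each side along y. Cheeks straddle the bar with a 9 mm gap, 9 mm deep. A shank on the -x side holds a cross foot 58 mm below: the hook is open to +x. Bring in from the rail's -x side raised 12 to 30 mm, move +x over the bar, lower. Hung, it lies on the rail's top edge, axes as the rail's.
- carrier_tail (a point): Carrier: outer face centre of the rear (+y) end plate of the roller head, 46 mm along +y and 11 mm above carrier_hook. Plate 10 mm wide (16 with the cheeks), 18 mm high. Push the carrier down the rail here; pushing high on the tab would tip it. The tab's top is 55 mm above this point and the tab's rear face 33 mm in front of it. Basket under it: 64 mm in x, 92 mm in y, 36 mm high.
- carrier_nose (a point): Carrier: axis of the round nose (radius 8 mm, axis along x) on the front end of the roller head, 32 mm along -y and 17 mm above carrier_hook. The nose has to pass under the roller of the spring catch. The head's flat front end is 14 mm farther along -y.
- rail: Loading rail (fixed): steel bar on edge, 6 mm thick, 20 mm deep. Origin on its top edge, centred in thickness, 0.2 m above the bench. y runs along it, UP the slope of 0.1 rad; z square to the top edge; x across, away from the robot. Bar from y = -175 to +170 mm. A beam runs on its +x side (x 12 to 24 mm, z -26 to -4 mm). A tray (16 mm) lies below; the stainer, 260 mm high, is beyond y = -260 mm.
- catch (a point): Underside of the roller (12 mm) of the sprung catch arm over the rail, 126 mm down the slope from the rail's origin, 21 mm above the top edge; axes as the rail's. A carrier let go above rolls down in seconds and rests with its hook point at about y = -84 mm on the rail, nose against this roller. Passing takes about 3 to 5 N along the rail; then the catch itself draws the carrier on to the stop.
- stop: Stop at the low end of the rail, origin on the face centre of its round rubber buffer (12 mm), y = -146 mm and 7 mm above the top edge, axes as the rail's. Home, the flat front of the carrier's head (46 mm from carrier_hook along -y) rests on it, so the hook point is at about y = -101 mm on the rail. The rubber gives way by 1 mm for 3 N, at most 4 mm.
- wheel_front: Front roller of the carrier, 20 mm diameter; origin on its axle (along x), 30 mm along -y and 10 mm above carrier_hook. Its other axes turn as it rolls.
- wheel_rear: Rear roller of the carrier, 20 mm diameter; origin on its axle (along x), 30 mm along +y and 10 mm above carrier_hook. Its other axes turn as it rolls.
- plain_rack: Bystander: a steel slide rack with a plain wire bail and no roller head, 64 x 86 mm, 75 mm high; origin under its centre. Leave it alone.
- reagent: Bystander: small amber glass bottle with a black cap, 48 mm diameter, 75 mm high; origin under its centre. Leave it alone.
- slide_box: Bystander: closed plastic slide box, 92 x 47 mm, 36 mm high; origin under its centre. Leave it alone.

How it is judged:
By the outcome, as a careful person would: the job done as asked, in the order asked, and still so for the second after the job is handed in, with the robot touching nothing.
It also fails if it takes over 64 s, if anything falls off the work surface, if the arm or the gripper's body presses on something with over 40 N, if the wrist force passes 120 N, or if a joint passes its speed limit or range.

### The arm

A 6-joint arm with a two-finger parallel gripper is mounted at the origin on the work surface. World frame = base frame: x ahead of the robot, y to its left, z up, the work surface at z = 0. Lengths are in m, angles in degrees, forces in N, time in s.
With the tool pointing down it reaches from about 0.35 to 0.8 m from the base axis. Payload 7.3 kg.
Tool frame: the origin (TCP) lies midway between the tips of the shut fingers; the grasp point (between the pads) lies 19 mm behind it; z points along the fingers, y is the direction in which the jaws open and shut (so a half turn about z gives the same grasp; the last joint's range is limited). The gripper opens to 85 mm and grips with 20 to 120 N. Pads are 22 mm wide; open, the fingers measure 114 mm over their backs; the gripper's body (76 mm by 85 mm) begins 54 mm behind the grasp point. The pads swing forward as they close: fully open they stand 13 mm farther back than shut.
Start: joints at [-71.562, 19.595, 87.324, -0, 73.075, -8.365], TCP at [0.237, -0.469, 0.231] pointing down, gripper open.
Joint ranges: [-145.02, 145.02], [-44.19, 115.74], [2.07, 154.8], [-57.11, 237.11], [16.16, 152.29], [-177.93, 177.93]. Speed limits (degrees/s): [147.25, 147.25, 180, 180, 180, 180].

### API

Orientations are given as a 3x3 rotation matrix whose columns are the frame's x, y, z axes.
In Python, from bench import arm gives the robot as it stands. The module is installed in compiled form; this text tells all that it offers. Calls block until the motion is done:
- arm.movep(position, orientation): joint-space move of the TCP to a pose.
- arm.movel(position, ori=None, v=0.15, f_stop=None): straight line of the TCP; ori=None keeps the orientation; v is the mean speed in m/s. With f_stop (N) it stops when the force on the tool has changed by that much, and returns True; else False.
- arm.move_joints(angles): joint-space move.
- arm.command_gripper(opening, force=None): finger opening in m; force is the grip in N (None keeps the last); returns when the fingers have stopped.
- arm.hold(seconds).
- arm.ik(position, orientation): joint angles nearest the present ones, or None.
- arm.get_state(): the state.
- arm.grab_frame(name): name is "scene" or "top" or "wrist"; returns the picture (420x560x3 uint8, red, green, blue); there is no depth.
- arm.calibration(name): a dict with "fx", "fy", "cx", "cy" (pixels), "R" (3x3) and "t" (3): a world point X has camera coordinates R X + t. Camera axes: x right, y down, z forward; pixel columns grow to the right and rows downward; lengths in m; the calibration is good to about 2 mm. A picture is of the moment at which its call begins: read the wrist's pose just before it. calibration takes no time and is no camera call; for the wrist camera it gives the pose at the moment of the call.
A pose or a line that the arm cannot do raises arm.Unreachable and nothing moves.
- arm.sign_off(): hands the job in, once; it reports no verdict.
The state is a dict: "time_s": time; "joints": joint angles; "dq": joint speeds; "joint_torque": joint torques, N m; "eef_pos": TCP position; "eef_rot": TCP orientation; "wrist_force": force on the tool from outside, world axes, zero at the start; "wrist_torque": the same for the moment, N m; "width": finger opening in m.
Only numpy, scipy, OpenCV 4.12 (cv2) and the standard library are available. Lean on these libraries where they do the work, as an engineer would, in place of code of your own. Each camera call takes 0.05 s, during which the arm holds its last target. There are 200 camera calls.

## Working session

There is one attempt and no reset: what is moved stays moved. The work goes in short steps, each a Python script; the robot and the scene stay as the last script left them, time stands still between calls to the robot, and variables do not carry over. Pictures are saved under pics/ and viewed, about 8 in all and at most 12, crops included, and the job is handed in when it is done.

```bash
mkdir -p pics
python3 - <<'E'
from bench import arm
import cv2,numpy as np
a=arm.grab_frame("scene");b=arm.grab_frame("top")
cv2.imwrite("pics/scene0.png",a[:,:,::-1]);cv2.imwrite("pics/top0.png",b[:,:,::-1])
np.set_printoptions(precision=4,suppress=True)
for n in("scene","top"):
    c=arm.calibration(n);print(n,c["fx"],c["fy"],c["cx"],c["cy"]);print(c["R"],c["t"],-c["R"].T@c["t"])
print(arm.get_state()["time_s"])
E
```

```text
scene 449.27002022566916 449.27002022566916 282.27901839493757 216.31650656028242
[[-0.6945  0.7194 -0.0062]
 [ 0.6169  0.5911 -0.5196]
 [-0.3702 -0.3647 -0.8544]] [ 0.2664 -0.2923  1.3033] [0.8478 0.4564 0.9632]
top 383.85425727091564 383.85425727091564 285.7911924471304 208.33114849068306
[[-0.0219 -0.9994 -0.0277]
 [-0.9993  0.0227 -0.0304]
 [ 0.031   0.027  -0.9992]] [0.11   0.4923 0.8332] [0.4685 0.0762 0.8505]
0.1
```

View pics/scene0.png

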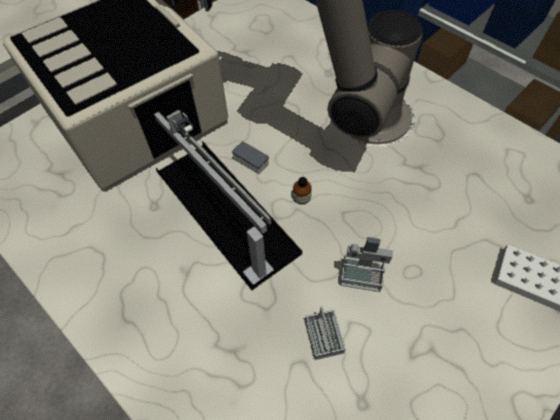

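View pics/top0.png

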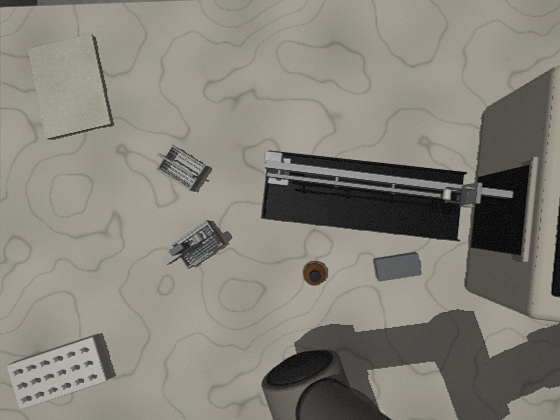

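The scene view shows the carrier at about (365,265), the plain rack at (325,333), and the rail running from (265,222) down to the catch at (180,125). In the top view the carrier is at about (197,243) and the rail runs from (270,165) to (465,190). I'll enlarge these areas.

Run:
```python
import cv2,numpy as np
t=cv2.imread("pics/top0.png");s=cv2.imread("pics/scene0.png")
R=lambda im,x,y,w,h,W,H:cv2.resize(im[y:y+h,x:x+w],(W,H),interpolation=cv2.INTER_CUBIC)
a=R(t,160,210,80,60,400,300); b=R(s,330,230,80,60,400,300)
c=R(t,255,145,266,100,800,300)
cv2.imwrite("pics/crop1.png",np.vstack([np.hstack([a,b]),c]))
```

```text
(no output)
```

View pics/crop1.png

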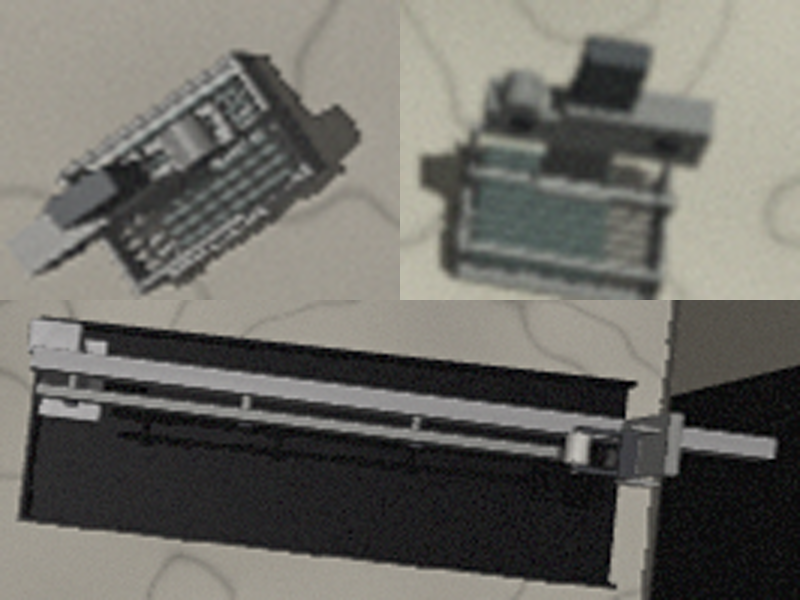

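```bash
cat > h.py <<'E'
import numpy as np,cv2
from bench import arm
np.set_printoptions(precision=4,suppress=True)
def ray(c,px):
    if isinstance(c,str): c=arm.calibration(c)
    d=c["R"].T@np.array([(px[0]-c["cx"])/c["fx"],(px[1]-c["cy"])/c["fy"],1.]);return -c["R"].T@c["t"],d/np.linalg.norm(d)
def onz(c,px,z):
    o,d=ray(c,px);return o+d*(z-o[2])/d[2]
def tri(*rs):
    A=[np.eye(3)-np.outer(d,d) for o,d in rs];b=[a@o for a,(o,d) in zip(A,rs)]
    X=np.linalg.solve(sum(A),sum(b));return X,[round(float(np.linalg.norm(a@X-c)),4) for a,c in zip(A,b)]
def proj(c,X):
    if isinstance(c,str): c=arm.calibration(c)
    p=c["R"]@X+c["t"];return np.array([c["fx"]*p[0]/p[2]+c["cx"],c["fy"]*p[1]/p[2]+c["cy"]])
def snap(n,f):
    c=arm.calibration(n);im=arm.grab_frame(n);cv2.imwrite("pics/"+f,im[:,:,::-1]);return c,im
E
python3 - <<'E'
from h import *
print("tab top",onz("top",(176.5,249),.176),tri(ray("top",(176.5,249)),ray("scene",(373.4,239))))
print("tail",onz("top",(165,259),.13),"nose",onz("top",(197,239),.135))
A=onz("top",(268.4,174),.217);B=onz("top",(447.7,194),.2-.1258+.1258-.0126+.033);print("rail end, catch",A,B)
c=arm.calibration("wrist");s=arm.get_state();print("cam in tool",s["eef_rot"].T@(-c["R"].T@c["t"]-s["eef_pos"]),c["R"]@s["eef_rot"],c["fx"],c["cx"],c["cy"])
E
```

```text
tab top [0.422  0.2891 0.176 ] (array([0.4219, 0.2883, 0.1798]), [0.0005, 0.0005])
tail [0.4004 0.3258 0.13  ] nose [0.437  0.2631 0.135 ]
rail end, catch [0.5458 0.1209 0.217 ] [ 0.5054 -0.1706  0.2204]
cam in tool [ 0.0663  0.     -0.1435] [[ 0.0006  1.     -0.0001]
 [-0.9642  0.0006 -0.2652]
 [-0.2652  0.0002  0.9642]] 366.1514184373091 281.87033794379306 203.21687713339557
```

```bash
cat >> h.py <<'E'
def Rz(a): c,s=np.cos(np.radians(a)),np.sin(np.radians(a));return np.array([[c,-s,0],[s,c,0],[0,0,1.]])
D=np.array([[0,1,0],[1,0,0],[0,0,-1.]])   # tool axes in carrier axes: x=cy, y=cx, z=-cz
E
python3 - <<'E'
from h import *
s=arm.get_state();print(s["eef_rot"])
for sg in(1,-1):
  F=np.diag([sg,sg,1.])
  for n,p,y in(("car",[.422,.289,.25],30),("rail",[.54,.06,.3],-8)): print(sg,n,arm.ik(p,Rz(y)@D@F))
arm.movel(s["eef_pos"]+[0,0,.2])
arm.movep([.52,-.0,.42],Rz(-8)@D)
print(arm.get_state()["time_s"]);c,_=snap("wrist","w_rail.png");np.save("c_rail.npy",c,allow_pickle=True)
arm.movep([.422,.289,.28],Rz(30)@D)
c,_=snap("wrist","w_car.png");np.save("c_car.npy",c,allow_pickle=True)
print(arm.get_state()["time_s"],arm.get_state()["wrist_force"])
E
```

```text
[[ 0.8926  0.4509 -0.0004]
 [ 0.4509 -0.8926  0.0013]
 [ 0.0002 -0.0013 -1.    ]]
1 car [25.8141 17.3408 87.5671 -0.     75.0922 -4.1859]
1 rail [-1.7433 19.1054 77.1705 -0.     83.7241  6.2567]
-1 car [ 25.8141  17.3408  87.5671  -0.      75.0922 175.8141]
-1 rail [  -1.7433   19.1054   77.1705   -0.       83.7241 -173.7433]
3.5583
4.925 [-0.2965  0.3056  0.4752]
```

View pics/w_rail.png

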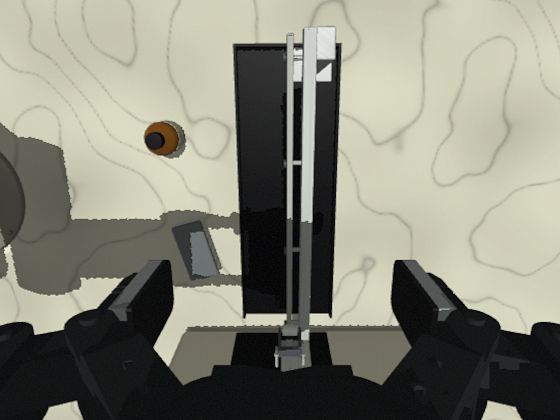

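View pics/w_car.png

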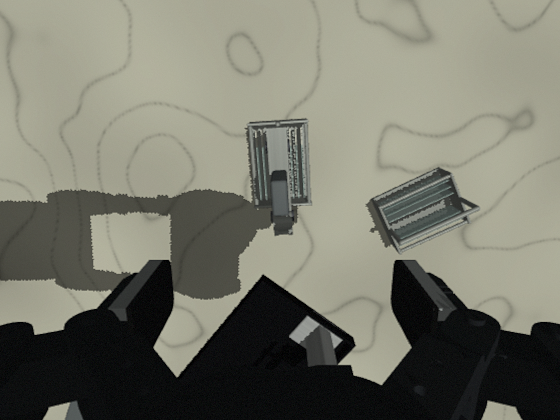

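The wrist view of the rail shows the bar as the thin strip from about (290,35) to (290,320), with the thicker beam to its right and the catch at (290,340). In the carrier view the tab is at about (280,185), the nose at (283,225), and the rear of the head is the light strip at (272,150). I'll enlarge these for edge pixels.

Run:
```python
import cv2,numpy as np
from h import *
t=cv2.imread("pics/w_car.png");s=cv2.imread("pics/w_rail.png")
R=lambda im,x,y,w,h,k:cv2.resize(im[y:y+h,x:x+w],None,fx=k,fy=k,interpolation=cv2.INTER_CUBIC)
a=R(t,240,115,80,125,4.8); b=R(s,270,20,80,60,5);c=R(s,260,300,80,60,5)
cv2.imwrite("pics/crop2.png",np.hstack([a,np.vstack([b,c])]))
g=s.astype(int).sum(2)
for v in range(50,330,30): print(v,g[v,280:318])
```

```text
50 [ 88 148 170 174 106  67 155 452 545 551 549 558 530 538 669 559 439 439
 636 702 704 716 467 280 558 629 618 618 612 610 615 614 617 614 608 622
 494 601]
80 [146 142 142 139 149 134 175 464 544 536 548 558 512 581 620 623 623 623
 626 625 637 453 203 463 604 621 622 618 617 618 605 609 603 613 627 501
 541 621]
110 [132  81  49  41  31  28 163 465 543 538 546 571 510 283  21  30  44  43
  33  38  17 144 270 561 637 619 620 623 617 613 602 604 609 616 590 360
  94 117]
140 [104 110  78  24  28  21 151 475 549 539 550 562 418 164  27  44  29  43
  12  33  99 155 477 611 627 619 624 620 615 608 596 605 624 607 372  84
  96 100]
170 [ 87  50  32  31  35   5 146 477 552 540 545 558 371  77  11  16  36  28
  28  11 136 258 558 629 617 612 616 614 603 598 604 622 632 399  65  77
  92  83]
200 [ 70  64  52  33  35  11 150 479 554 544 542 531 328  15  16  22  36  38
  32  22 154 454 589 607 599 599 599 596 598 590 608 636 419 109  55  72
  67  59]
230 [ 29  29  14  20  15  33 126 232 258 244 239 254 158  22  20  33  17  42
  29  94 190 256 271 272 266 272 268 273 270 274 277 224 110  29  25  41
  24  31]
260 [ 31  14  36  28  28   8 127 224 241 241 242 241 140   5  29  36  34  37
   6 169 244 261 262 264 266 266 271 271 267 269 228 130  55  63  61  44
  61  53]
290 [ 28   7  34  29  21  15 126 221 244 236 238 204 108  18  14  14  37  12
  60 183 254 272 259 267 263 266 265 270 269 274 175  34  41  54  45  53
  53  58]
320 [618 617 625 541 370 294 287 254 233 232 239 216 206 214 209 209 214 209
 201 240 261 264 264 259 267 263 262 260 251 441 594 633 625 626 625 625
 627 626]
```

View pics/crop2.png

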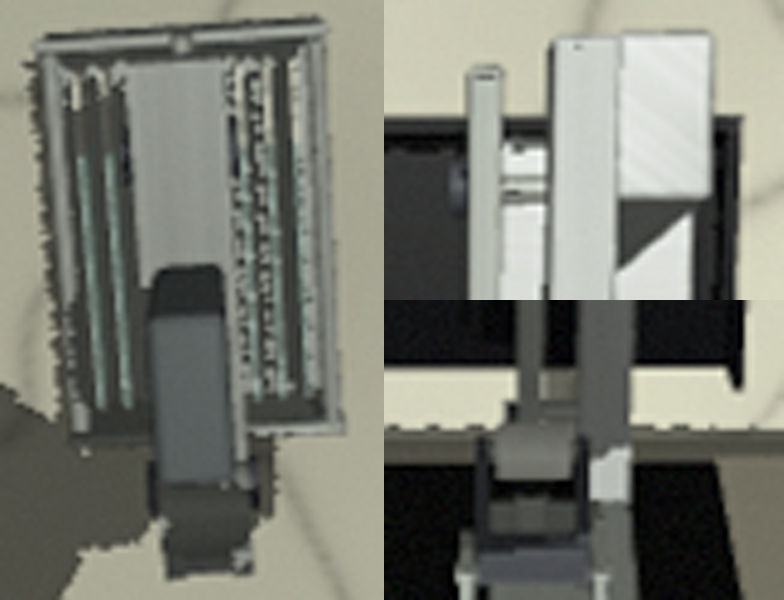

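Crop pixels: the tab's top face is centred near (279.6,198.3). The basket and head are turned about 3° more than my estimate. The bar's upper end is at (290.2,33.6) and the catch roller at (290.2,330).

Run:
```python
from h import *
c=np.load("c_car.npy",allow_pickle=True).item();r=np.load("c_rail.npy",allow_pickle=True).item()
P=lambda u,v:(240+u/4.8,115+v/4.8)
q=[onz(c,P(*p),.036)[:2] for p in((40,45),(325,25),(345,430),(70,440))];q=np.array(q)
print("rim",q,np.linalg.norm(np.roll(q,-1,0)-q,axis=1)); 
ang=lambda v:np.degrees(np.arctan2(v[1],v[0]))
print("yaw",ang(q[1]-q[0]),ang(q[2]-q[3]),ang(q[0]-q[3])-90,ang(q[1]-q[2])-90,"ctr",q.mean(0))
for nm,pts,z in(("tabtop",((155,318),(224,312),(230,480),(163,487)),.176),("tail",((130,65),(228,57)),.13)):
    X=np.array([onz(c,P(*p),z) for p in pts]);print(nm,X.mean(0),np.linalg.norm(np.diff(X,axis=0),axis=1),ang(X[1]-X[0]))
# rail
s=cv2.imread("pics/w_rail.png").astype(float).sum(2)
px=[]
for v in list(range(95,215))+list(range(235,295)):
    w=np.clip(s[v,283:296]-60,0,None);
    if v in range(155,170) or v in range(243,256): continue
    px.append((283+(w*np.arange(13)).sum()/w.sum(),v))
E_=(290.2,33.6)
O=np.array([.5227,-.047,.2]);yh=np.array([.137,.99,0])
for _ in range(5):
    n=np.cross(np.array([yh[1],-yh[0],0]),np.array([yh[0]*np.cos(.1),yh[1]*np.cos(.1),np.sin(.1)]))
    def hit(p):
        o,d=ray(r,p);return o+d*((O-o)@n)/(d@n)
    X=np.array([hit(p) for p in px]);m=X.mean(0);yh=np.append(np.linalg.svd((X-m)[:,:2])[2][0],0);yh*=np.sign(yh[1])
    e=hit(E_);dy=(e-m)@yh;e2=m[:2]+dy*yh[:2];O=np.append(e2-.17*np.cos(.1)*yh[:2],.2)
print("rail O",O,"yaw",ang(yh)-90,"resid",np.std((X-m)@[yh[1],-yh[0],0]),"end",e)
ey=np.array([yh[0]*np.cos(.1),yh[1]*np.cos(.1),np.sin(.1)]);ex=np.array([yh[1],-yh[0],0]);ez=np.cross(ex,ey)
T=np.column_stack([ex,ey,ez]);np.savez("rail.npz",O=O,T=T)
C=O+T@[0,-.126,.027]
for n,k in(("wrist",r),("top","top"),("scene","scene")): print(n,"catch roller",proj(k,C),"upper end",proj(k,O+T@[0,.17,0]),"stop",proj(k,O+T@[0,-.146,.007]))
```

```text
rim [[0.3698 0.3099]
 [0.421  0.3442]
 [0.4717 0.2688]
 [0.4182 0.2353]] [0.0617 0.0909 0.0631 0.0889]
yaw 33.86607884718034 32.09692070579804 32.993179996552044 33.908096836271625 ctr [0.4202 0.2896]
tabtop [0.4203 0.2895 0.176 ] [0.01   0.0253 0.01  ] 35.002918293478515
tail [0.3954 0.3278 0.13  ] [0.0161] 34.520882293615834
rail O [ 0.5207 -0.0462  0.2   ] yaw -7.845111107996033 resid 4.413981418663351e-05 end [0.544  0.1214 0.217 ]
wrist catch roller [289.2373 329.6776] upper end [289.8969  33.6012] stop [288.8545 331.8434]
top catch roller [447.8075 195.5384] upper end [268.1301 175.2139] stop [453.3381 197.5512]
scene catch roller [188.1517 128.2196] upper end [269.2758 217.4354] stop [185.7526 130.1959]
```

```bash
cat >> h.py <<'E'
try:
    _r=np.load("rail.npz");O,T=_r["O"],_r["T"]
except Exception: pass
def hookpose(x,y,z): return O+T@(np.array([x,y,z])+[0,0,.0285]), T@D   # TCP for carrier hook at rail coords
E
python3 - <<'E'
from h import *
R=Rz(33.3)@D;g=np.array([.4203,.2895])
arm.command_gripper(.05,40)
arm.movep([*g,.22],R)
print(arm.movel([*g,.1385],v=.06,f_stop=6))
arm.command_gripper(0.0,40);s0=arm.get_state();print("w",s0["width"],s0["wrist_force"])
arm.movel([*g,.1385+.03],v=.04);arm.hold(.3)
s=arm.get_state();print("lifted",s["wrist_force"],s["wrist_torque"])
p,Rr=hookpose(-.1,.04,.02)
arm.movel([*g,.33],v=.15)
arm.movel([p[0],p[1],.33],Rr,v=.15)
arm.movel(p,v=.1);arm.hold(.5)
s=arm.get_state();print(s["time_s"],s["wrist_force"],s["width"],s["eef_pos"]-p)
c,_=snap("wrist","w_pre.png");np.save("c_pre.npy",c,allow_pickle=True);snap("scene","s_pre.png");snap("top","t_pre.png")
R=lambda im,x,y,w,h,W,H:cv2.resize(cv2.imread("pics/"+im)[y:y+h,x:x+w],(W,H),interpolation=cv2.INTER_CUBIC)
cv2.imwrite("pics/pre.png",np.hstack([R("w_pre.png",200,0,190,285,400,600),np.vstack([R("s_pre.png",160,90,160,120,400,300),R("t_pre.png",260,150,160,120,400,300)])]))
E
```

```text
False
w 0.011497367607532104 [0.2663 0.3369 2.1471]
lifted [-0.0135 -0.5834 -3.022 ] [ 0.0382 -0.008   0.0372]
13.5667 [-0.0499  0.0187 -3.91  ] 0.011505117505011724 [ 0.     -0.      0.0001]
```

View pics/pre.png

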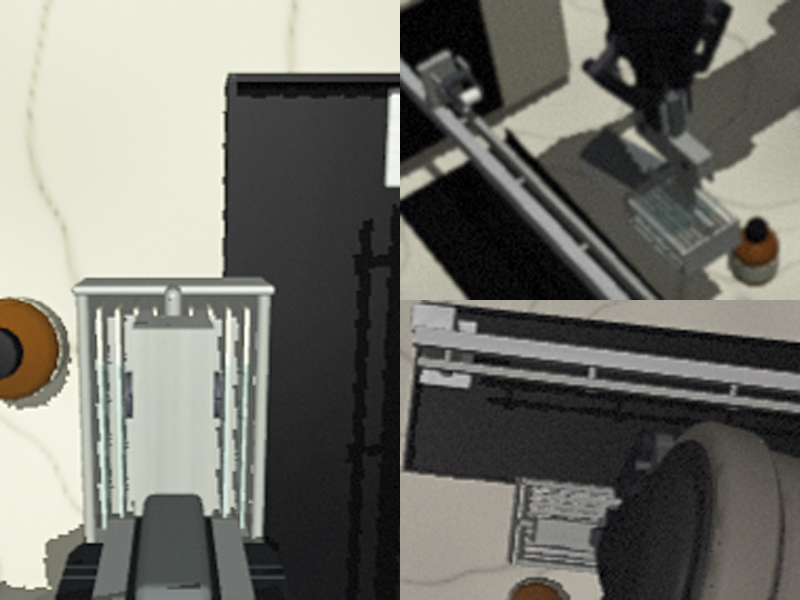

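The carrier is held squarely: the head strip is centred at crop (173,325), about pixel (282.2,154), and the tab is upright. It stands clear of the bottle and the rail. Next I'll compare it with the expected projection and move it over the bar.

Run:
```python
from h import *
c=np.load("c_pre.npy",allow_pickle=True).item()
print("tail top exp",proj(c,O+T@[-.1,.086,.04]),"tab top rear exp",proj(c,O+T@[-.1,.04+.013,.02+.066]))
p,R=hookpose(0,.04,.02)
print(arm.movel(p,v=.05,f_stop=3));arm.hold(.3);s=arm.get_state();print(s["wrist_force"],s["time_s"])
c,_=snap("wrist","w_over.png");snap("scene","s_over.png")
print("tail top",proj(c,O+T@[0,.086,.04]),"bar at .12/.16",proj(c,O+T@[0,.12,0]),proj(c,O+T@[0,.16,0]))
R=lambda im,x,y,w,h,W,H:cv2.resize(cv2.imread("pics/"+im)[y:y+h,x:x+w],(W,H),interpolation=cv2.INTER_CUBIC)
cv2.imwrite("pics/over.png",np.hstack([R("w_over.png",230,30,120,180,400,600),R("s_over.png",180,110,100,150,400,600)]))
```

```text
tail top exp [283.1424 154.101 ] tab top rear exp [283.4194 277.3718]
False
[ 0.5002  0.8716 -4.8623] 16.1667
tail top [283.2747 154.1243] bar at .12/.16 [283.1236  74.669 ] [283.2507 -15.8502]
```

View pics/over.png

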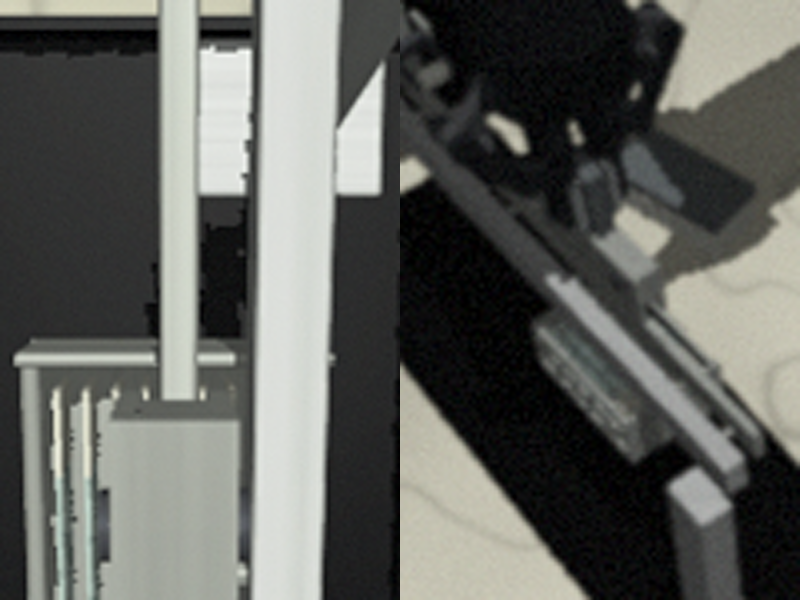

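The bar is centred at crop column 179 and the head at 174. After perspective, the head is about 0.7 mm short in x, so I'll shift by that and lower gently.

```bash
cat >> h.py <<'E'
def off():
    s=arm.get_state();return T.T@(s["eef_pos"]-O)-[0,0,.0285]
E
python3 - <<'E'
from h import *
x=.0007
arm.movel(hookpose(x,.04,.02)[0],v=.02);arm.hold(.3);f0=arm.get_state()["wrist_force"];print(f0)
print(arm.movel(hookpose(x,.04,.006)[0],v=.02,f_stop=2),off()*1e3,T.T@(arm.get_state()["wrist_force"]-f0))
print(arm.movel(hookpose(x,.04,-.004)[0],v=.008,f_stop=2));arm.hold(.3);s=arm.get_state()
print(off()*1e3,T.T@(s["wrist_force"]-f0),s["wrist_torque"],s["time_s"])
E
```

```text
[ 0.8411  0.8935 -3.6615]
False [ 0.791  40.0089  6.0991] [-0.57   -1.331  -0.3687]
True
[ 0.6723 39.8605 -0.2629] [-0.1386 -1.2473  9.5479] [-0.0927 -0.0734  0.041 ] 18.7583
```

Run:
```python
from h import *
p=arm.get_state()["eef_pos"]
arm.movel(p+T[:,2]*.0002,v=.005);arm.hold(.4);s=arm.get_state();print(off()*1e3,T.T@s["wrist_force"],T.T@s["wrist_torque"])
arm.command_gripper(.03)
s=arm.get_state();print(T.T@s["wrist_force"],s["time_s"])
arm.hold(.5)
arm.movel(s["eef_pos"]+T[:,2]*.10+T[:,1]*.06,v=.15);arm.hold(1.5)
snap("scene","s_rel.png");snap("wrist","w_rel.png");print(arm.get_state()["time_s"])
R=lambda im,x,y,w,h,W,H:cv2.resize(cv2.imread("pics/"+im)[y:y+h,x:x+w],(W,H),interpolation=cv2.INTER_CUBIC)
cv2.imwrite("pics/rel.png",np.hstack([R("w_rel.png",200,100,160,240,400,600),R("s_rel.png",140,80,120,180,400,600)]))
```

```text
[ 0.7239 39.8162 -0.1029] [ 1.2045 -0.3602  0.4744] [-0.1214 -0.2357  0.0238]
[-0.2151  0.3382 -0.1503] 19.975
23.0
```

View pics/rel.png

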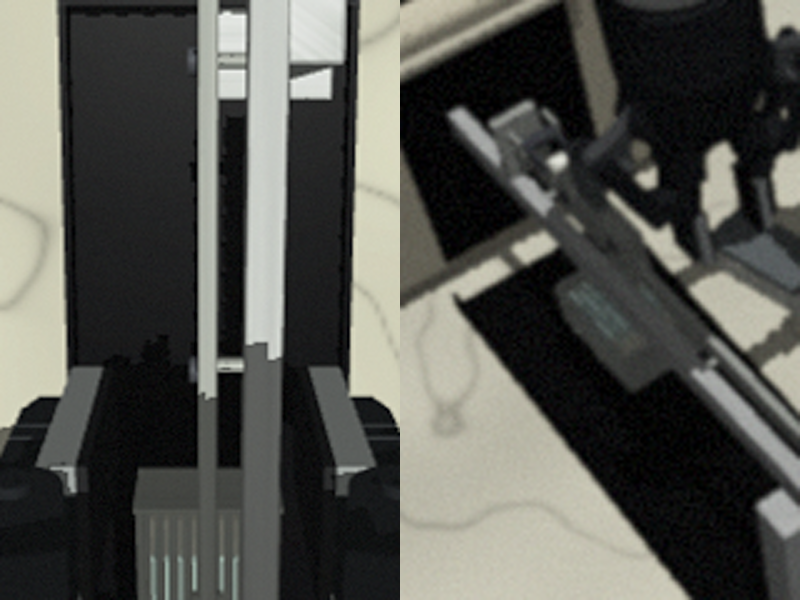

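Released, the carrier has rolled down to the catch: in the scene crop the nose is just behind the white catch roller at (555,158), and the basket hangs level under the rail. Next I shut the gripper and ease down behind the tail.

Run:
```python
from h import *
K=lambda X:np.round(np.array([400,0])+(proj("scene",O+T@X)-[140,80])*3.333)
print("scene crop exp tail",K([0,-.038,.011]),"tabtop",K([0,-.084,.066]))
X=lambda y,z=.006,x=.0005:O+T@np.array([x,y,z])
arm.command_gripper(0,40)
arm.movep(X(.03,.10),T@D)
arm.movel(X(.02),v=.08,f_stop=4);arm.hold(.3);f0=arm.get_state()["wrist_force"]
print(off()*1e3)
r=arm.movel(X(-.032),v=.02,f_stop=1.5);s=arm.get_state()
print(r,(T.T@(s["eef_pos"]-O))*1e3,T.T@(s["wrist_force"]-f0),s["time_s"])
snap("scene","s_con.png");snap("wrist","w_con.png")
R=lambda im,x,y,w,h,W,H:cv2.resize(cv2.imread("pics/"+im)[y:y+h,x:x+w],(W,H),interpolation=cv2.INTER_CUBIC)
cv2.imwrite("pics/con.png",np.hstack([R("w_con.png",200,180,160,240,400,600),R("s_con.png",140,80,120,180,400,600)]))
```

```text
scene crop exp tail [636. 250.] tabtop [580. 149.]
[  0.5689  20.0286 -22.3212]
True [  0.3394 -26.9134   5.6505] [1.2958 1.4094 0.1034] 27.5
```

View pics/con.png

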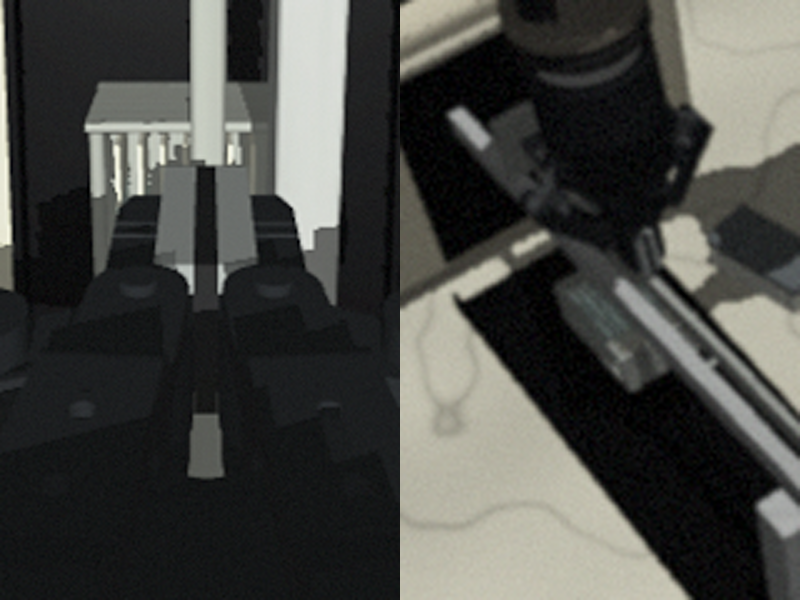

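The contact point at y = -26.9 mm matches the prediction of -27 mm, and the tips sit on the tail behind the head. I'll push in small steps and log the force.

Run:
```python
from h import *
f0=arm.get_state()["wrist_force"]
X=lambda y,z=.006,x=.0005:O+T@np.array([x,y,z])
for y in np.arange(-28,-44.6,-1):
    r=arm.movel(X(y/1e3),v=.012,f_stop=9);s=arm.get_state();f=T.T@(s["wrist_force"]-f0)
    print(round(y,1),r,f.round(2),round((T.T@(s["eef_pos"]-O))[1]*1e3,2))
    if r: break
arm.hold(.5);s=arm.get_state();print(T.T@(s["wrist_force"]-f0),s["time_s"])
```

```text
-28.0 False [-0.07  2.29 -1.3 ] -27.72
-29.0 False [-0.04  2.03 -1.51] -29.07
-30.0 False [-0.8   0.22 -1.1 ] -30.23
-31.0 False [-1.42 -0.63 -1.2 ] -31.24
-32.0 False [-0.35 -1.04 -0.65] -32.19
-33.0 False [-0.05 -0.62 -0.31] -33.18
-34.0 False [-0.9  -0.82 -0.67] -34.14
-35.0 False [-0.92 -0.44  0.7 ] -35.15
-36.0 False [ 0.25  0.   -0.17] -36.12
-37.0 False [ 0.07 -0.83 -0.23] -37.07
-38.0 False [-0.7  -1.35 -0.44] -38.03
-39.0 False [ 0.01 -1.17 -0.41] -39.06
-40.0 False [-0.17 -0.83 -0.93] -40.07
-41.0 False [-0.64 -1.12 -0.68] -41.07
-42.0 False [-0.57 -1.2  -0.15] -42.05
-43.0 False [ 0.09  0.55 -0.37] -42.91
-44.0 False [0.24 3.1  0.09] -43.63
[-0.2823  3.2188 -0.7059] 32.3583
```

The force peaked and dropped away at -30 mm, so the catch took over, and contact returned near -43 mm against the rubber (home is -44 mm). I'll back off and check.

Run:
```python
from h import *
X=lambda y,z=.006,x=.0005:O+T@np.array([x,y,z])
arm.movel(X(.03),v=.04);arm.movel(X(.05,.16),v=.12)
arm.movel(X(.09,.14),v=.1)
arm.hold(1);snap("scene","s_end.png");snap("wrist","w_end.png");snap("top","t_end.png");s=arm.get_state();print(s["time_s"],T.T@s["wrist_force"])
c=arm.calibration("wrist")
for h in(-.084,-.101):
  print(h,"tail top: wrist crop",(proj(c,O+T@[0,h+.046,.02])-[220,200])*[400/120,600/180],"tabtop scene crop",[400,0]+(proj("scene",O+T@[0,h+.013,.066])-[140,80])*3.333)
R=lambda im,x,y,w,h,W,H:cv2.resize(cv2.imread("pics/"+im)[y:y+h,x:x+w],(W,H),interpolation=cv2.INTER_CUBIC)
cv2.imwrite("pics/end.png",np.hstack([R("w_end.png",220,200,120,180,400,600),R("s_end.png",140,80,120,180,400,600)]))
```

```text
37.55 [-0.0888  0.3628  0.8721]
-0.084 tail top: wrist crop [207.1828 481.7176] tabtop scene crop [590.5287 159.9236]
-0.101 tail top: wrist crop [207.1513 539.4124] tabtop scene crop [576.5341 146.0149]
```

View pics/end.png

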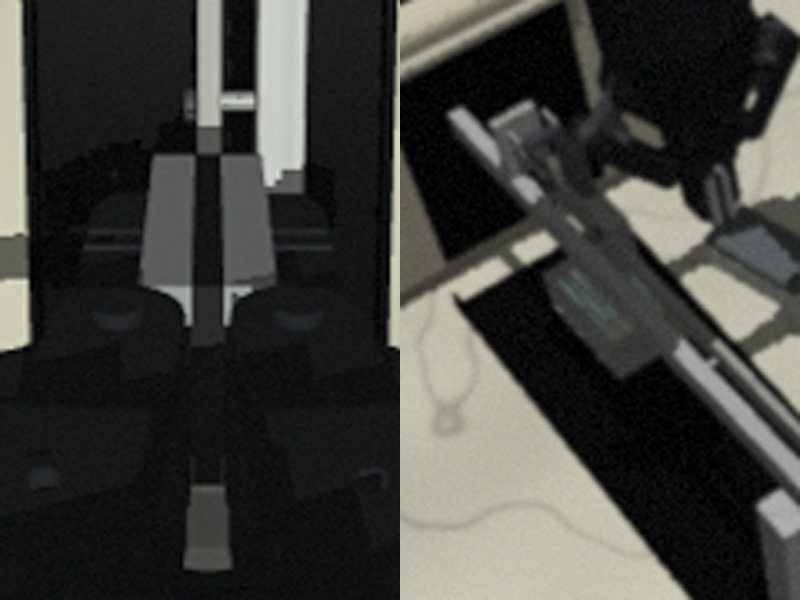

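Run:
```python
from h import *
arm.sign_off();print(arm.get_state()["time_s"])
```

```text
the job is handed in; nothing more can be done
the job is handed in; nothing more can be done
```

The carrier is hanging home against the rubber stop. I handed the job in at about 37.6 s on the robot's clock (limit 64 s), with the gripper clear of everything.

- **Hanging:** I gripped the carrier by its tab and brought it over the bar from the -x side at y = +40 mm. I shifted it 0.7 mm in x after checking the wrist view, then lowered it slowly until it sat on the rail. The hook height read -0.3 mm. The press peaked at about 9.5 N, more than the carrier's 3.9 N weight, so I eased it back before letting go.
- **Rolling to the catch:** It rolled down by itself. The touch on the tail came at -26.9 mm against the -27 mm expected, which places it at rest on the catch.
- **Pushing home:** The push force rose by about 2 N on top of the 1.4 N contact force, then dropped away as the catch took over. Contact came back at about 3 N with the fingertips at -43 to -43.6 mm, where -44 mm was expected. That is within about 1 mm, which the rubber's give and the measuring error can explain.

**Last checks:** The final scene picture shows the basket hanging level and shifted down the rail by about the right amount. Two things I did not confirm directly:

- **Both rollers bearing:** I took this from the height and the small wrist torque, without a close-up.
- **Final position and bystanders:** The tail was hidden from the wrist camera at the end, so the final position rests on the force record and the scene view. I did not re-measure the bystanders. No contact showed in the forces, and the planned path kept clear of them.

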